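# Fence a stained-glass panel for re-leading and rack its panes

### The arm

A 6-joint arm with a two-finger parallel gripper is mounted at the origin on the work surface. World frame = base frame: x ahead of the robot, y to its left, z up, the work surface at z = 0. Lengths are in mm, angles in rad, forces in N, time in s.
With the tool pointing down it reaches from about 375 to 925 mm from the base axis. Payload 5.7 kg.
Tool frame: the origin (TCP) lies midway between the tips of the shut fingers; the grasp point (between the pads) lies 19 mm behind it; z points along the fingers, y is the direction in which the jaws open and shut (so a half turn about z gives the same grasp; the last joint's range is limited). The gripper opens to 88 mm and grips with 3 to 60 N. Pads are 20 mm wide; open, the fingers measure 115 mm over their backs; the gripper's body (75 mm by 178 mm) begins 61 mm behind the grasp point.
Start: joints at [1.032, 0.359, 1.51, -0, 1.272, -0.115], TCP at [246.725, 546.89, 222.623] pointing down, gripper open.
Joint ranges: [-2.97, 2.97], [-1.01, 2.36], [0.21, 2.38], [-0.96, 4.11], [0.2, 2.71], [-2.98, 2.98]. Speed limits (rad/s): [2.39, 2.39, 3.14, 3.14, 3.14, 3.14].

### API

Orientations are given as a rotation vector (axis times angle).
In Python, from workcell import r, vision, models gives the robot as it stands.
- The arm moves only by the shell command python3 -m jog 'ROWS' [FORCE]. ROWS is JSON, a list of rows, each a list of 3 entries, a list of its own where there are three numbers: the turn, a rotation vector about the world's x, y, z scaled (see below), then the shift along the world's x, y, z scaled (see below), then the closure, from -1 (fully open) to 1 (shut). A call has 1 to 20 rows; each row is the pose to reach, as a shift and turn from the pose measured when the call began; what a row does not reach only later rows make up. The controller multiplies each number of a shift by 100 mm and each number of a turn by 0.5 rad. A row lasts 1/8 s, in which the tool goes at most 62.5 mm and 10.7 degrees, less where a joint would pass 70% of its speed; a pose out of reach is approached as far as the arm can. A call with a number of a shift or a turn outside -1 to 1 is refused whole. A call with a gripper value outside its range is refused whole. The fingers move at their own pace and stop on an object; FORCE is the grip in N (left out, the last holds). Time passes only in rows, so rows that repeat a pose let the fingers close. It gives the time, the measured TCP pose, the force and the opening at its end, in the units of the state.
- r.sense(): the state, without advancing time (a new reading comes with each control period).
- vision.grab_frame(name): name is "side" or "top"; returns (picture, depth): 480x640x3 uint8, red, green, blue; 480x640 float32, mm along the optical axis (not along the pixel's ray), 0 where there is no reading.
- vision.get_calibration(name): a dict with "fov_y" (degrees; the focal length in pixels is half the picture's height over the tangent of half this angle, whatever the lens; pixels are square), "cx", "cy" (the principal point, pixels), "dist" ([k1, k2, p1, p2, k3] as OpenCV has them; the pictures are not rectified), "R" (3x3) and "t" (3): a world point X has camera coordinates R X + t. Camera axes: x right, y down, z forward; pixel columns grow to the right and rows downward; lengths in mm; the calibration is good to about 2 mm. A picture is of the moment at which its call begins. get_calibration takes no time and is no camera call.
- r.job_done(): hands the job in, once; it reports no verdict.
Trained networks look in the newest picture that a camera, given by its name, has taken for a name from the list of things; names that differ only in an ending like _2 or _b are one class to them, and where a whole thing is asked for, a point or a joint stands for the part that bears it (a point fixed in the world has none). Each returns a list of dicts, best first, with "p" (0 to 1); they miss things now and then, are a little off and sometimes report something else, mostly with a low value. They report only what shows in the picture. A call takes as long as a camera call. They do not tell look-alikes from the thing itself.
- models.look_for(label, camera): "centre" ([column, row] in pixels, amid what is visible of it).
- models.outline_of(label, camera): "pixels" (480x640 bool, what is visible of it) and "centre" ([column, row] in pixels, amid what is visible of it).
The state is a dict: "t": time; "q": joint angles; "joint_vel": joint speeds; "tau": joint torques, N m; "position": TCP position; "tcp_rot": TCP orientation; "wrist_force": force on the tool from outside, world axes, zero at the start; "ft_torque": the same for the moment, N m; "finger_gap": finger opening in mm.
Only numpy, scipy, OpenCV 4.12 (cv2) and the standard library are available. Lean on these libraries where they do the work, as an engineer would, in place of code of your own. Each camera call takes 0.05 s, during which the arm holds its last target. There are 200 camera calls.

### The job

Get the light table ready for re-leading: push the framed stained-glass panel square and flush into the corner of the two battens, its long side against the long batten, and bring the loose lath up flush along the panel's other long side, about level with its ends. Stand every coloured pane from the slanted crate on edge in the slotted rack, one to a slot, fully down and not sticking out at the rack's sides; set the panes in gently, and leave the jars where they are.

Things in the scene. Friction and masses are not known exactly. Their poses are not given: they have to be found in the camera images.
- fence: Fixed fence: two wooden battens 18 mm high, 22 mm wide, at a right angle on the light table. Origin: their inner corner, table height. Long batten: inner face x = 0, runs 200 mm from the corner along +y (wood at +x). Short batten: inner face y = 0, runs 100 mm along -x (wood at -y). The panel goes at -x, +y of the corner.
- panel_c (a point): Centre of the framed stained-glass panel lying flat before the fence: 110 mm (its x) by 150 mm (its y), 16 mm thick, 0.25 to 0.45 kg; sliding it takes 2 to 8 N. z up. Starts within 0.3 rad of the fence's axes, its +x side facing the long batten. Too wide to grasp: push its sides. Seated, its centre is 55 mm from the long batten's face and 75 mm from the short one's.
- lath_c (a point): Centre of the loose dark wooden lath lying on the table: 150 mm long (its x), 20 mm wide (its y), 18 mm high, 50 to 85 g. It starts beyond the short batten on the robot's right, lying roughly away from the robot.
- rack: Fixed light-wood slotted rack, 225 mm (x) by 110 mm (y), 45 mm high. Origin: centre of its underside, table height. Four slots run across it along y, open at the top and both ends, centred at x = -75, -25, 25 and 75 mm; each 15 mm wide and 35 mm deep, floor 10 mm above the table. All empty at the start.
- crate: Fixed dark-wood crate, 235 mm (x) by 104 mm (y), bays at x = -75, -25, 25, 75 mm. Origin: centre of its underside, table height. A pane's bottom edge stands 26 mm above the table; it leans 20 degrees on a board towards the crate's -x. The board backs its lower 48 mm; the rest is free on both faces. Side cheeks 36 mm high. Crate and rack may swap places.
- pane_red_c (a point): Centre of the red glass pane with a grey lead edge: 10 mm thick (its x), 80 mm wide (its y), 100 mm high (its z, bottom to top), 200 g. It starts in the slanted crate leaning 20 degrees, its top tipped towards the crate's -x. May be absent.
- pane_blue_c (a point): Centre of the blue glass pane with a grey lead edge: 10 mm thick (its x), 80 mm wide (its y), 100 mm high (its z, bottom to top), 200 g. It starts in the slanted crate leaning 20 degrees, its top tipped towards the crate's -x. May be absent.
- pane_green_c (a point): Centre of the green glass pane with a grey lead edge: 10 mm thick (its x), 80 mm wide (its y), 100 mm high (its z, bottom to top), 200 g. It starts in the slanted crate leaning 20 degrees, its top tipped towards the crate's -x. May be absent.
- pane_amber_c (a point): Centre of the amber glass pane with a grey lead edge: 10 mm thick (its x), 80 mm wide (its y), 100 mm high (its z, bottom to top), 200 g. It starts in the slanted crate leaning 20 degrees, its top tipped towards the crate's -x. May be absent.
- jar: Bystander: amber glass jar with white lid, 56 mm across and 62 mm high, origin at the centre of its underside.
- white_jar: Bystander: white jar with a steel lid, 50 mm across and 50 mm high, origin at the centre of its underside.
- pane_red: The same red pane, with its origin at the middle of its bottom edge.
- pane_blue: The same blue pane, with its origin at the middle of its bottom edge.
- pane_green: The same green pane, with its origin at the middle of its bottom edge.
- pane_amber: The same amber pane, with its origin at the middle of its bottom edge.
Not all that is in view belongs to the job. There is more than one size of the pane_blue; the job needs the larger.

How it is judged:
By the outcome, as a careful person would: the job done as asked, in the order asked, and still so for the second after the job is handed in, with the robot touching nothing.
Of pane_red, pane_blue, pane_green, pane_amber only 3 to 4 are there at a start; the rules pass over those that are not, and their reading is None.
At some moment in a run one of panel, lath may be knocked a few centimetres aside while the robot is not near it.
It also fails if it takes over 210 s, if anything falls off the work surface, if the arm or the gripper's body presses on something with over 40 N, if the wrist force passes 120 N, or if a joint passes its speed limit or range.

## Working session

There is one attempt and no reset: what is moved stays moved. The work goes in short steps, Python scripts to look and compute and a shell command to move; the robot and the scene stay as the last step left them, time stands still between calls to the robot, and variables do not carry over. Pictures are saved under pics/ and viewed, about 12 in all and at most 16, crops included, and the job is handed in when it is done.

```bash
ls; mkdir -p pics; python3 - <<'E'
from workcell import r, vision, models
import cv2
print(r.sense())
for n in("top","side"):
    p,d=vision.grab_frame(n); cv2.imwrite(f"pics/{n}0.png",p[:,:,::-1]); c=vision.get_calibration(n); print(n,c)
E
```

```text
pics
{'t': 0.0, 'q': array([ 1.03192308e+00,  3.59470398e-01,  1.51143152e+00, -2.89437682e-05,
        1.27252237e+00, -1.15101568e-01]), 'joint_vel': array([ 0.00039086, -0.00116868, -0.00027426,  0.00093368,  0.00030326,
       -0.00078656]), 'tau': array([ 3.16101672e-03, -5.15377235e+01, -2.70725423e+01,  6.77324412e-02,
        3.50268418e-02, -1.36067074e-04]), 'position': array([246.37556164, 546.31197287, 221.83056766]), 'tcp_rot': array([-6.60557743e-01, -3.07078636e+00,  2.73813494e-03]), 'wrist_force': array([ 0.97303209, -0.70402911, -0.30386153]), 'ft_torque': array([ 0.04113696, -0.02582267, -0.00683896]), 'finger_gap': 87.57791017389823}
top {'fov_y': 46.89407027393078, 'cx': 321.4398342893485, 'cy': 234.52554202285685, 'dist': array([-0.02487593,  0.        ,  0.        ,  0.        ,  0.        ]), 'R': array([[-0.00432865, -0.99995791,  0.00808897],
       [-0.98019884,  0.00264144, -0.19799813],
       [ 0.19796843, -0.00878586, -0.98016902]]), 't': array([   8.18061101,  630.43864569, 1189.13004739])}
side {'fov_y': 42.387177894258436, 'cx': 326.2063652986048, 'cy': 228.76878325551618, 'dist': array([-0.1075599,  0.       ,  0.       ,  0.       ,  0.       ]), 'R': array([[ 0.99837464, -0.05359389,  0.01938475],
       [-0.028244  , -0.76070027, -0.64848853],
       [ 0.04950101,  0.646887  , -0.76097757]]), 't': array([-623.66265979,   88.43990521, 1515.46190551])}
```

View pics/top0.png

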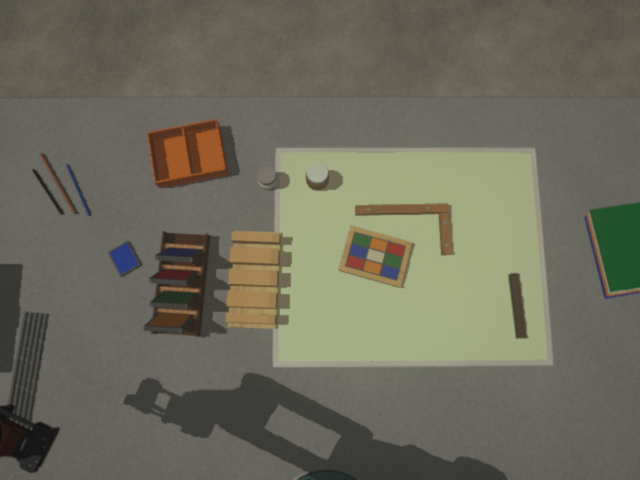

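View pics/side0.png

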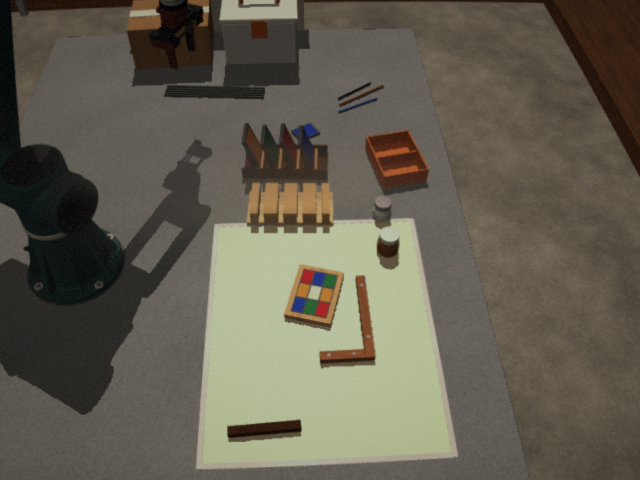

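The top picture has the fence corner at (447,210), the panel at (376,256), the lath at (517,305), the rack at (254,278) and the crate at (180,283). All four panes stand in the crate. The small blue square at (124,258) lies on the table and is the look-alike; the larger blue pane is the one in the crate at (180,255).

```bash
cat > h.py <<'E'
from workcell import r, vision, models
import numpy as np, cv2
def frame(n="top"):
    p,d=vision.grab_frame(n); c=vision.get_calibration(n)
    f=240/np.tan(np.radians(c["fov_y"]/2)); K=np.array([[f,0,c["cx"]],[0,f,c["cy"]],[0,0,1.]])
    uv=np.stack(np.meshgrid(np.arange(640.),np.arange(480.)),-1).reshape(-1,1,2)
    n2=cv2.undistortPoints(uv,K,c["dist"]).reshape(480,640,2)
    cam=np.dstack([n2,np.ones((480,640))])*d[...,None]
    W=(cam-c["t"])@c["R"]; W[d==0]=np.nan
    return p,W,c,K
def proj(X,c,K):
    return cv2.projectPoints(np.float64(X).reshape(-1,1,3),cv2.Rodrigues(c["R"])[0],c["t"],K,c["dist"])[0].reshape(-1,2)
def rect(W,m,zlo,zhi):
    m=m&(W[...,2]>zlo)&(W[...,2]<zhi); n,l,s,_=cv2.connectedComponentsWithStats(m.astype(np.uint8))
    m=l==1+np.argmax(s[1:,4]); q=np.float32(W[m][:,:2]); (cx,cy),(w,h),a=cv2.minAreaRect(q)
    if w<h: w,h,a=h,w,a+90
    a=(a+90)%180-90
    return dict(c=(round(cx,1),round(cy,1)),size=(round(w,1),round(h,1)),deg=round(a,2),z=round(float(np.median(W[m][:,2])),1),n=int(m.sum()))
E
python3 - <<'E'
from h import *
for cam in("top","side"):
    p,W,c,K=frame(cam)
    print(cam,"table z",np.nanmedian(W[330:350,300:500,2]) if cam=="top" else np.nanmedian(W[380:400,250:350,2]))
    for l in["fence","panel_c","lath_c","rack","crate","jar","white_jar","pane_red","pane_blue","pane_green","pane_amber"]:
        for o in models.outline_of(l,cam)[:2]:
            if o["p"]<.3: continue
            try: print(l,round(o["p"],2),np.round(o["centre"]),rect(W,o["pixels"],6,150))
            except Exception as e: print(l,e)
E
```

```text
top table z 0.856874367098361
fence 0.95 [424. 212.] {'c': (653.5, -186.2), 'size': (223.6, 122.2), 'deg': -89.66, 'z': 17.8, 'n': 1312}
panel_c 0.64 [376. 255.] {'c': (589.3, -119.7), 'size': (150.3, 110.8), 'deg': 74.02, 'z': 16.5, 'n': 2967}
lath_c 0.97 [518. 307.] {'c': (472.5, -444.1), 'size': (149.2, 22.3), 'deg': 2.4, 'z': 17.9, 'n': 596}
rack 0.88 [249. 278.] {'c': (537.6, 162.3), 'size': (225.9, 110.9), 'deg': -2.42, 'z': 43.2, 'n': 4664}
rack 0.7 [180. 255.] {'c': (586.1, 328.7), 'size': (93.4, 45.8), 'deg': 85.94, 'z': 96.9, 'n': 566}
crate 0.73 [192. 270.] {'c': (527.1, 330.5), 'size': (236.8, 106.9), 'deg': -3.66, 'z': 26.9, 'n': 2153}
jar 0.72 [175. 275.] {'c': (536.7, 334.6), 'size': (85.5, 47.3), 'deg': 88.55, 'z': 91.2, 'n': 658}
jar 0.63 [317. 177.] {'c': (776.0, 15.4), 'size': (52.5, 52.3), 'deg': -50.85, 'z': 60.0, 'n': 513}
white_jar 0.63 [268. 179.] {'c': (776.1, 133.3), 'size': (46.3, 41.2), 'deg': -5.65, 'z': 48.1, 'n': 354}
pane_red 0.7 [172. 275.] {'c': (535.7, 335.1), 'size': (85.8, 43.8), 'deg': 86.49, 'z': 95.1, 'n': 576}
pane_blue 0.94 [122. 257.] {'c': 
[... 1413 characters left out ...]
), 'size': (163.0, 114.0), 'deg': 74.61, 'z': 17.2, 'n': 2593}
pane_red 0.96 [289. 144.] {'c': (536.4, 334.0), 'size': (95.0, 45.3), 'deg': 86.96, 'z': 82.2, 'n': 458}
pane_red 0.47 [307. 146.] {'c': (586.2, 378.8), 'size': (198.6, 47.8), 'deg': -89.68, 'z': 82.2, 'n': 454}
pane_blue 0.66 [308. 130.] {'c': (601.4, 474.9), 'size': (54.8, 37.8), 'deg': -62.39, 'z': 8.3, 'n': 70}
pane_blue 0.57 [308. 147.] {'c': (587.0, 327.7), 'size': (96.7, 46.4), 'deg': 87.57, 'z': 84.8, 'n': 429}
pane_green 0.87 [271. 147.] {'c': (485.5, 328.8), 'size': (90.4, 45.8), 'deg': 86.37, 'z': 83.4, 'n': 483}
pane_amber 0.57 [249. 146.] {'c': (436.3, 334.3), 'size': (95.8, 49.6), 'deg': -85.89, 'z': 84.0, 'n': 493}
```

```bash
cat >> h.py <<'E'
def fence(W,m):
    # long batten centreline fit (points well away from the corner), then the short one
    m=m&(W[...,2]>12)&(W[...,2]<24); q=W[m][:,:2]; xm=q[:,0].max()
    L=q[(q[:,0]>xm-34)&(q[:,1]>q[:,1].min()+45)]; S=q[(q[:,0]<xm-50)]
    out=[]
    for P in(L,S):
        (cx,cy),(w,h),a=cv2.minAreaRect(np.float32(P)); v=cv2.fitLine(np.float32(P),cv2.DIST_L2,0,.01,.01).ravel()
        out.append((np.round(P.mean(0),1),(round(w,1),round(h,1)),round(a,2),np.round(np.degrees(np.arctan2(v[1],v[0]))%180,2),np.round(P.min(0),1),np.round(P.max(0),1)))
    return out
E
python3 - <<'E'
from h import *
for cam in("top","side"):
    p,W,c,K=frame(cam)
    o=models.outline_of("fence",cam)[0]
    for x in fence(W,o["pixels"]): print(cam,x)
E
```

```text
top (array([ 701.6, -164.6]), (23.4, 178.4), 0.78, np.float32(91.14), array([ 689.2, -252.8]), array([714.1, -74.5]))
top (array([ 628.7, -286.2]), (23.9, 72.2), 89.71, np.float32(1.55), array([ 592.9, -298.1]), array([ 665.1, -274.2]))
side (array([ 702.9, -167.2]), (22.4, 182.4), 1.17, np.float32(91.22), array([ 691.2, -253.5]), array([715.9, -71.3]))
side (array([ 631.1, -287.5]), (71.1, 25.6), 0.28, np.float32(1.52), array([ 594.8, -298.4]), array([ 665.8, -272.6]))
```

```bash
J="python3 -m jog"
$J '[[[0,0,0.3],[0.4,-0.5,0],-1],[[0,0,0.6],[0.78,-1,0],-1],[[0,0,0.894],[0.78,-1,0],-1],[[0,0,0.894],[0.78,-1,0],-1]]' | tail -1
$J '[[[0,0,0],[0.4,-0.5,0],-1],[[0,0,0],[0.78,-1,0],-1],[[0,0,0],[0.78,-1,0],-1]]' >/dev/null
$J '[[[0,0,0],[0.4,-0.5,0],-1],[[0,0,0],[0.78,-1,0],-1],[[0,0,0],[0.78,-1,0],-1]]' | tail -1
$J '[[[0,0,0],[0,-0.5,0],-1],[[0,0,0],[0,-1,0],-1],[[0,0,0],[0,-1,0],-1]]' >/dev/null
$J '[[[0,0,0],[0,-0.5,0],-1],[[0,0,0],[0,-1,0],-1],[[0,0,0],[0,-1,0],-1]]' >/dev/null
$J '[[[0,0,0],[0,-0.5,-0.3],-1],[[0,0,0],[0,-1,-0.7],-1],[[0,0,0],[0,-1,-0.7],-1],[[0,0,0],[0,-1,-0.7],-1]]' |tail -3
```

```text
finger_gap: 87.6
finger_gap: 87.7
tcp_rot: [-0.003, 3.14, 0.002]
wrist_force: [0.1, 0.2, 0.5]
finger_gap: 87.9
```

```bash
python3 -m jog '[[[0,0,0.04],[0,-0.6,-0.5],-1],[[0,0,0.04],[0,-0.6,-0.5],-1],[[0,0,0.04],[0,-0.6,-0.5],-1]]'; cat > s.py <<'E'
from h import *
from scipy.spatial.transform import Rotation as Ro
s=r.sense(); ty=Ro.from_rotvec(s["tcp_rot"]).as_matrix()
print("t",round(s["t"],2),"pos",np.round(s["position"],1),"F",np.round(s["wrist_force"],1),"gap",round(s["finger_gap"],1),"jaw deg",round(np.degrees(np.arctan2(ty[1,1],ty[0,1])),2),"z",np.round(ty[:,2],3),"q6",np.round(s["q"],2))
E
python3 s.py
```

```text
t: 4.38
position: [485.1, -113.9, 103.3]
tcp_rot: [-0.034, 3.141, 0.003]
wrist_force: [-0.2, 0.7, 0.1]
finger_gap: 87.8
t 4.38 pos [ 485.1 -113.9  103.3] F [-0.2  0.7  0.1] gap 87.8 jaw deg 91.22 z [ 0.001  0.002 -1.   ] q6 [-0.37  0.36  1.86  0.    0.92 -1.96]
```

```bash
python3 -m jog '[[[0,0,0],[0,0,-0.5],-1],[[0,0,0],[0,0,-0.95],-1],[[0,0,0],[0,0,-0.95],-1],[[0,0,0],[0,0,-0.95],-1]]'|tail -5; python3 -m jog '[[[0,0,0],[0.1,0,0],-1],[[0,0,0],[0.2,0,0],-1],[[0,0,0],[0.28,0,0],-1],[[0,0,0],[0.34,0,0],-1],[[0,0,0],[0.4,0,0],-1],[[0,0,0],[0.46,0,0],-1],[[0,0,0],[0.52,0,0],-1],[[0,0,0],[0.58,0,0],-1],[[0,0,0],[0.64,0,0],-1],[[0,0,0],[0.7,0,0],-1],[[0,0,0],[0.76,0,0],-1],[[0,0,0],[0.78,0,0],-1],[[0,0,0],[0.78,0,0],-1]]'; cat > pl.py <<'E'
from h import *
import sys
for cam in("top","side"):
    p,W,c,K=frame(cam)
    for l in("panel_c","lath_c"):
        o=models.outline_of(l,cam)
        if o: print(cam,l,round(o[0]["p"],2),rect(W,o[0]["pixels"],6,25))
    if len(sys.argv)>1: cv2.imwrite(f"pics/{sys.argv[1]}_{cam}.png",p[:,:,::-1])
E
python3 pl.py a
```

```text
t: 4.88
position: [486.4, -113.4, 10.0]
tcp_rot: [-0.035, 3.139, 0.002]
wrist_force: [0.1, 0.2, 0.5]
finger_gap: 87.7
t: 6.5
position: [564.8, -113.3, 10.0]
tcp_rot: [-0.035, 3.138, 0.003]
wrist_force: [-0.8, -0.6, 0.3]
finger_gap: 87.9
top panel_c 0.62 {'c': (649.9, -56.5), 'size': (70.7, 59.4), 'deg': 0.22, 'z': 16.5, 'n': 592}
top lath_c 0.56 {'c': (472.4, -443.9), 'size': (149.6, 21.9), 'deg': 3.22, 'z': 17.8, 'n': 643}
side panel_c 0.95 {'c': (633.0, -102.2), 'size': (157.6, 110.0), 'deg': 89.87, 'z': 17.3, 'n': 2096}
side lath_c 0.9 {'c': (473.7, -444.8), 'size': (148.9, 23.6), 'deg': 3.55, 'z': 18.0, 'n': 828}
```

```bash
J="python3 -m jog"
$J '[[[0,0,0],[-0.15,0,0.1],-1],[[0,0,-0.2],[-0.2,0,0.8],-0.6],[[0,0,-0.5],[-0.2,0,0.8],-0.6],[[0,0,-0.785],[-0.2,0,0.8],-0.6]]' >/dev/null
$J '[[[0,0,-0.3],[0.2,0.4,0],-0.6],[[0,0,-0.6],[0.4,0.8,0],-0.6],[[0,0,-0.785],[0.45,0.9,0],-0.6],[[0,0,-0.785],[0.45,0.9,0],-0.6]]' >/dev/null
$J '[[[0,0,-0.3],[0.2,0.2,0],-0.6],[[0,0,-0.6],[0.45,0.3,0],-0.6],[[0,0,-0.785],[0.45,0.3,0],-0.6],[[0,0,-0.785],[0.45,0.3,0],-0.6]]' >/dev/null
$J '[[[0,0,-0.3],[0,0,0],-0.6],[[0,0,-0.6],[0,0,0],-0.6],[[0,0,-0.785],[0,0,0],-0.6],[[0,0,-0.785],[0,0,0],-0.6]]' >/dev/null
python3 s.py; python3 pl.py
```

```text
t 8.8 pos [632.5   5.3  93. ] F [ 0. -1.  0.] gap 70.0 jaw deg 1.43 z [ 0.    -0.007 -1.   ] q6 [-0.1   0.54  1.57 -0.01  1.04 -0.12]
top panel_c 0.75 {'c': (629.9, -134.0), 'size': (110.8, 90.5), 'deg': -0.25, 'z': 16.6, 'n': 1717}
top lath_c 0.72 {'c': (472.7, -444.6), 'size': (149.9, 22.8), 'deg': 3.26, 'z': 17.6, 'n': 639}
side panel_c 0.7 {'c': (631.7, -102.2), 'size': (155.8, 110.8), 'deg': -88.75, 'z': 17.4, 'n': 2494}
side lath_c 0.67 {'c': (473.4, -445.5), 'size': (148.5, 22.9), 'deg': 3.69, 'z': 17.7, 'n': 798}
```

```bash
J="python3 -m jog"
$J '[[[0,0,0],[0,0,-0.4],-0.6],[[0,0,0],[0,0,-0.83],-0.6],[[0,0,0],[0,0,-0.83],-0.6],[[0,0,0],[0,0,-0.83],-0.6]]' >/dev/null
$J '[[[0,0,0],[0,-0.12,0],-0.6],[[0,0,0],[0,-0.2,0],-0.6],[[0,0,0],[0,-0.28,0],-0.6],[[0,0,0],[0.01,-0.36,0],-0.6],[[0,0,0],[0.01,-0.44,0],-0.6],[[0,0,0],[0.01,-0.52,0],-0.6],[[0,0,0],[0.01,-0.6,0],-0.6],[[0,0,0],[0.01,-0.68,0],-0.6],[[0,0,0],[0.02,-0.76,0],-0.6],[[0,0,0],[0.02,-0.84,0],-0.6],[[0,0,0],[0.02,-0.92,0],-0.6],[[0,0,0],[0.02,-1,0],-0.6]]'
$J '[[[0,0,0],[0,-0.08,0],-0.6],[[0,0,0],[0,-0.13,0],-0.6],[[0,0,0],[0,-0.17,0],-0.6],[[0,0,0],[0,-0.17,0],-0.6]]'; python3 pl.py
```

```text
t: 11.1
position: [635.9, -94.8, 10.8]
tcp_rot: [2.191, 2.244, -0.006]
wrist_force: [-0.8, 3.4, 2.1]
finger_gap: 70.4
t: 11.6
position: [635.9, -111.5, 10.8]
tcp_rot: [2.191, 2.244, -0.005]
wrist_force: [-0.4, 5.4, 2.6]
finger_gap: 70.2
top panel_c 0.56 {'c': (631.1, -262.7), 'size': (111.9, 33.6), 'deg': -4.35, 'z': 16.5, 'n': 518}
top lath_c 0.72 {'c': (471.5, -445.6), 'size': (147.4, 25.1), 'deg': 2.21, 'z': 17.8, 'n': 616}
side panel_c 0.9 {'c': (631.3, -198.1), 'size': (157.2, 112.1), 'deg': -88.34, 'z': 17.2, 'n': 2745}
side lath_c 0.67 {'c': (474.2, -444.9), 'size': (149.9, 24.5), 'deg': 2.34, 'z': 17.8, 'n': 822}
```

```bash
J="python3 -m jog"
$J '[[[0,0,0],[0,-0.02,0],-0.6],[[0,0,0],[0,-0.03,0],-0.6],[[0,0,0],[0,-0.03,0],-0.6]]'
$J '[[[0,0,0],[0,-0.02,0],-0.6],[[0,0,0],[0,-0.02,0],-0.6]]'
```

```text
t: 12.28
position: [635.9, -111.8, 10.8]
tcp_rot: [2.193, 2.245, -0.002]
wrist_force: [2.2, 13.3, 5.1]
finger_gap: 70.2
t: 12.52
position: [635.9, -111.7, 10.9]
tcp_rot: [2.195, 2.246, 0.002]
wrist_force: [1.2, 12.0, 3.6]
finger_gap: 70.4
```

```bash
J="python3 -m jog"
$J '[[[0,0,0],[0,0.15,0],-0.6],[[0,0,0.2],[0,0.15,0.5],-1],[[0,0,0.5],[0,0.15,0.8],-1],[[0,0,0.785],[0,0.15,0.8],-1]]' >/dev/null
$J '[[[0,0,0.3],[-0.4,-0.4,0],-1],[[0,0,0.6],[-0.8,-0.8,0],-1],[[0,0,0.785],[-0.93,-1,0],-1],[[0,0,0.785],[-0.93,-1,0],-1]]' >/dev/null
$J '[[[0,0,0.3],[0,0,0],-1],[[0,0,0.6],[0,0,0],-1],[[0,0,0.785],[0,0,0],-1],[[0,0,0.785],[0,0,0],-1]]' >/dev/null
$J '[[[0,0,0.3],[0,0,0],-1],[[0,0,0.6],[0,0,0],-1],[[0,0,0.785],[0,0,0],-1],[[0,0,0.785],[0,0,0],-1]]' >/dev/null
python3 s.py
```

```text
t 14.53 pos [ 544.8 -198.    93.4] F [-0.7 -0.6 -0.3] gap 87.8 jaw deg 91.22 z [ 0.005  0.003 -1.   ] q6 [-0.47  0.47  1.69  0.01  0.97 -2.07]
```

```bash
python3 pl.py
```

```text
top panel_c 0.72 {'c': (636.6, -176.9), 'size': (103.3, 97.0), 'deg': 89.79, 'z': 16.7, 'n': 1248}
top lath_c 0.65 {'c': (576.6, 328.1), 'size': (16.5, 0.5), 'deg': 88.04, 'z': 9.9, 'n': 8}
side panel_c 0.92 {'c': (632.0, -198.4), 'size': (155.0, 110.2), 'deg': -88.69, 'z': 17.1, 'n': 2629}
side lath_c 0.74 {'c': (473.7, -444.9), 'size': (148.3, 23.4), 'deg': 3.06, 'z': 17.9, 'n': 801}
```

```bash
J="python3 -m jog"
$J '[[[0,0,0],[0,0,-0.4],-1],[[0,0,0],[0,0,-0.83],-1],[[0,0,0],[0,0,-0.83],-1],[[0,0,0],[0,0,-0.83],-1]]' >/dev/null
$J '[[[0,0,0],[0.08,0,0],-1],[[0,0,0],[0.15,0,0],-1],[[0,0,0],[0.2,0,0],-1],[[0,0,0],[0.23,0,0],-1],[[0,0,0],[0.25,0,0],-1],[[0,0,0],[0.25,0,0],-1]]'
$J '[[[0,0,0],[0.03,0,0],-1],[[0,0,0],[0.04,0,0],-1],[[0,0,0],[0.04,0,0],-1]]'
```

```text
t: 16.08
position: [569.6, -198.4, 11.3]
tcp_rot: [-0.035, 3.136, 0.005]
wrist_force: [-3.6, 0.3, 3.4]
finger_gap: 87.4
t: 16.45
position: [571.1, -198.1, 11.0]
tcp_rot: [-0.035, 3.141, 0.007]
wrist_force: [-10.4, -1.3, 8.0]
finger_gap: 88.0
```

```bash
J="python3 -m jog"
$J '[[[0,0,0],[0.05,0,0],-1],[[0,0,0],[0.07,0,0],-1],[[0,0,0],[0.07,0,0],-1]]'
$J '[[[0,0,0],[-0.15,0,0],-1],[[0,0,0],[-0.4,0,0.5],-1],[[0,0,0],[-0.8,0,0.9],-1],[[0,0,0],[-0.8,0.8,0.9],-1],[[0,0,0],[-0.8,0.8,0.9],-1]]' |head -2
python3 pl.py b
```

```text
t: 16.82
position: [571.2, -197.7, 10.7]
tcp_rot: [0.036, -3.13, -0.009]
wrist_force: [-20.2, -4.9, 17.3]
finger_gap: 87.7
t: 17.45
position: [491.6, -116.0, 101.5]
top panel_c 0.81 {'c': (652.2, -199.0), 'size': (151.8, 83.4), 'deg': 88.78, 'z': 16.6, 'n': 1453}
top lath_c 0.64 {'c': (472.6, -445.0), 'size': (149.7, 23.0), 'deg': 3.01, 'z': 17.7, 'n': 658}
side panel_c 0.72 {'c': (638.3, -198.4), 'size': (158.5, 111.1), 'deg': -88.84, 'z': 17.2, 'n': 2764}
side lath_c 0.67 {'c': (473.6, -445.1), 'size': (148.4, 23.1), 'deg': 2.84, 'z': 17.8, 'n': 799}
```

```bash
python3 - <<'E'
import cv2
a=cv2.imread("pics/b_side.png")[260:380,260:400]; b=cv2.imread("pics/b_top.png")[190:310,330:470]
cv2.imwrite("pics/b_crop.png",cv2.hconcat([cv2.resize(cv2.convertScaleAbs(x,alpha=1.4),(400,343),interpolation=cv2.INTER_CUBIC) for x in(a,b)]))
E
```

```text
(no output)
```

View pics/b_crop.png

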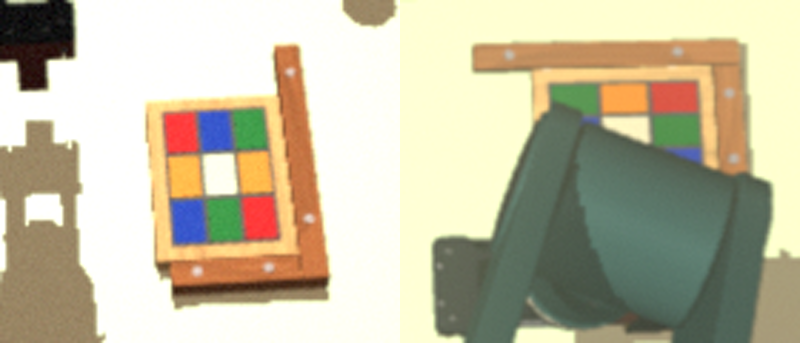

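The panel sits against both battens: in the left crop its right and bottom sides meet the wood. Next, the lath.

```bash
J="python3 -m jog"
$J '[[[0,0,0.06],[0,-0.5,0],-0.2],[[0,0,0.06],[-0.1,-1,0],-0.2],[[0,0,0.06],[-0.19,-1,0],-0.2]]' >/dev/null
$J '[[[0,0,0],[0,-0.5,0],-0.2],[[0,0,0],[0,-1,0],-0.2],[[0,0,0],[0,-1,0],-0.2]]' >/dev/null
$J '[[[0,0,0],[0,-0.5,0],-0.2],[[0,0,0],[0,-1,0],-0.2],[[0,0,0],[0,-1,0],-0.2]]' >/dev/null
python3 s.py; python3 pl.py
```

```text
t 18.88 pos [ 474.6 -429.   100. ] F [-0.5  0.8 -0.4] gap 52.4 jaw deg 92.46 z [-0.007  0.    -1.   ] q6 [-0.84  0.54  1.54 -0.01  1.07 -2.45]
top panel_c 0.64 {'c': (636.3, -200.4), 'size': (152.1, 110.5), 'deg': -88.89, 'z': 16.6, 'n': 2921}
top lath_c 0.75 {'c': (428.1, -447.7), 'size': (41.1, 22.1), 'deg': 2.66, 'z': 17.7, 'n': 147}
side panel_c 0.86 {'c': (638.3, -197.6), 'size': (156.8, 111.3), 'deg': -88.93, 'z': 17.2, 'n': 2719}
side lath_c 0.93 {'c': (473.7, -444.7), 'size': (149.1, 23.4), 'deg': 3.32, 'z': 18.1, 'n': 806}
```

```bash
J="python3 -m jog"
$J '[[[0,0,0.02],[-0.01,-0.16,-0.2],-0.2],[[0,0,0.02],[-0.01,-0.16,-0.6],-0.2],[[0,0,0.02],[-0.01,-0.16,-0.95],-0.2],[[0,0,0.02],[-0.01,-0.16,-0.95],-0.2],[[0,0,0.02],[-0.01,-0.16,-0.95],-0.2]]' |head -2
$J '[[[0,0,0],[0,0,0],1],[[0,0,0],[0,0,0],1],[[0,0,0],[0,0,0],1],[[0,0,0],[0,0,0],1],[[0,0,0],[0,0,0],1]]' 20
$J '[[[0,0,0],[0,0,0.3],1],[[0,0,0],[0,0,0.5],1],[[0,0,0],[0,0,0.5],1]]'
```

```text
t: 19.8
position: [472.8, -440.5, 3.9]
t: 20.42
position: [472.9, -440.7, 4.2]
tcp_rot: [0.089, -3.131, -0.005]
wrist_force: [-0.3, -0.2, 1.0]
finger_gap: 19.8
t: 20.8
position: [474.0, -441.9, 56.0]
tcp_rot: [0.089, -3.133, -0.001]
wrist_force: [0.4, 0.2, -1.0]
finger_gap: 19.8
```

```bash
J="python3 -m jog"
$J '[[[0,0,-0.3],[0.1,0.4,0],1],[[0,0,-0.6],[0.2,0.8,0],1],[[0,0,-0.8],[0.2,0.8,0],1],[[0,0,-0.8],[0.2,0.8,0],1]]' >/dev/null
$J '[[[0,0,-0.3],[0.1,0.4,0],1],[[0,0,-0.6],[0.2,0.8,0],1],[[0,0,-0.8],[0.2,0.8,0],1],[[0,0,-0.8],[0.2,0.8,0],1]]' >/dev/null
$J '[[[0,0,-0.3],[0.1,0.4,0],1],[[0,0,-0.6],[0.2,0.8,0],1],[[0,0,-0.8],[0.2,0.8,0],1],[[0,0,-0.8],[0.2,0.8,0],1]]' >/dev/null
$J '[[[0,0,-0.3],[0,0,0],1],[[0,0,-0.6],[0,0,0],1],[[0,0,-0.8],[0,0,0],1],[[0,0,-0.8],[0,0,0],1]]' >/dev/null
python3 s.py; python3 pl.py
```

```text
t 22.8 pos [ 533.9 -202.8   54.8] F [-0.8  0.2 -0.4] gap 20.1 jaw deg 2.23 z [ 0.001  0.008 -1.   ] q6 [-0.49  0.52  1.74  0.01  0.89 -0.53]
top panel_c 0.74 {'c': (555.7, 297.2), 'size': (0.0, 0.0), 'deg': 0.0, 'z': 24.3, 'n': 1}Traceback (most recent call last):
  File "pl.py", line 7, in <module>
    if o: print(cam,l,round(o[0]["p"],2),rect(W,o[0]["pixels"],6,25))
                                         ~~~~^^^^^^^^^^^^^^^^^^^^^^^
  File "h.py", line 15, in rect
    m=l==1+np.argmax(s[1:,4]); q=np.float32(W[m][:,:2]); (cx,cy),(w,h),a=cv2.minAreaRect(q)
           ~~~~~~~~~^^^^^^^^^
    return _wrapfunc(a, 'argmax', axis=axis, out=out, **kwds)
    return bound(*args, **kwds)
ValueError: attempt to get argmax of an empty sequence
```

```bash
J="python3 -m jog"
$J '[[[0,0,-0.03],[0,0,-0.3],1],[[0,0,-0.03],[0,0,-0.45],1],[[0,0,-0.03],[0,0,-0.5],1],[[0,0,-0.03],[0,0,-0.5],1]]' |sed -n 2,4p
$J '[[[0,0,0],[0,0,0],0.1],[[0,0,0],[0,0,0],0.1],[[0,0,0],[0,0,0],0.1]]' |tail -1
$J '[[[0,0,0],[0,0,0.4],0.1],[[0,0,0],[-0.2,0,0.9],0.1],[[0,0,0],[-0.6,0,0.9],-1],[[0,0,0.3],[-0.6,0,0.9],-1],[[0,0,0.6],[-0.6,0,0.9],-1],[[0,0,0.8],[-0.6,0,0.9],-1]]' >/dev/null
$J '[[[0,0,0.3],[0,0,0],-1],[[0,0,0.6],[0,0,0],-1],[[0,0,0.8],[0,0,0],-1],[[0,0,0.8],[0,0,0],-1]]' >/dev/null
$J '[[[0,0,0.3],[0,0,0],-1],[[0,0,0.6],[0,0,0],-1],[[0,0,0.8],[0,0,0],-1],[[0,0,0.8],[0,0,0],-1]]' >/dev/null
$J '[[[0,0,0.3],[0,0,0],-1],[[0,0,0.6],[0,0,0],-1],[[0,0,0.72],[0,0,0],-1],[[0,0,0.72],[0,0,0],-1]]' >/dev/null
python3 s.py; sed -i 's/    if len/    if len/; s/^        if o: print(\(.*\))$/        try: print(\1)\n        except Exception as e: print(cam,l,"none")/' pl.py; python3 pl.py
```

```text
position: [533.9, -202.3, 4.8]
tcp_rot: [-2.191, -2.245, -0.01]
wrist_force: [-0.5, 0.1, -0.2]
finger_gap: 39.2
t 26.07 pos [ 474.2 -202.5   95.7] F [ 0.3  0.6 -0.5] gap 87.9 jaw deg 90.6 z [-0.007  0.002 -1.   ] q6 [-0.54  0.4   1.82 -0.    0.92 -2.12]
top panel_c 0.56 {'c': (637.3, -198.5), 'size': (148.4, 112.3), 'deg': -88.85, 'z': 16.7, 'n': 2732}
top lath_c 0.74 {'c': (767.5, 133.4), 'size': (48.8, 29.6), 'deg': -79.25, 'z': 19.8, 'n': 88}
side panel_c none
side lath_c 0.88 {'c': (534.5, -203.1), 'size': (155.3, 19.9), 'deg': -88.65, 'z': 18.4, 'n': 512}
```

```bash
J="python3 -m jog"
$J '[[[0,0,0.025],[0,0,-0.4],-1],[[0,0,0.025],[0,0,-0.87],-1],[[0,0,0.025],[0,0,-0.87],-1],[[0,0,0.025],[0,0,-0.87],-1]]' >/dev/null
$J '[[[0,0,0],[0.2,0,0],-1],[[0,0,0],[0.34,0,0],-1],[[0,0,0],[0.4,0,0],-1],[[0,0,0],[0.46,0,0],-1],[[0,0,0],[0.52,0.01,0],-1],[[0,0,0],[0.58,0.01,0],-1],[[0,0,0],[0.64,0.01,0],-1],[[0,0,0],[0.7,0.01,0],-1],[[0,0,0],[0.74,0.01,0],-1],[[0,0,0],[0.76,0.01,0],-1],[[0,0,0],[0.76,0.01,0],-1]]'
$J '[[[0,0,0],[0.02,0,0],-1],[[0,0,0],[0.04,0,0],-1],[[0,0,0],[0.06,0,0],-1],[[0,0,0],[0.06,0,0],-1]]'
```

```text
t: 28.25
position: [550.7, -201.7, 9.5]
tcp_rot: [0.039, -3.135, -0.002]
wrist_force: [-0.4, 0.6, 0.4]
finger_gap: 87.7
t: 28.75
position: [551.1, -201.6, 9.4]
tcp_rot: [0.039, -3.125, -0.004]
wrist_force: [-15.8, -4.0, 13.4]
finger_gap: 87.5
```

```bash
J="python3 -m jog"
$J '[[[0,0,0],[-0.15,0,0],-1],[[0,0,0],[-0.4,0,0.4],-1],[[0,0,0],[-0.8,0.4,1],-1],[[0,0,0],[-0.8,0.4,1],-1]]' |sed -n 2p
python3 pl.py; python3 - <<'E'
from h import *
p,W,c,K=frame("top"); cv2.imwrite("pics/c_top.png",p[:,:,::-1])
for l in("pane_blue","pane_red","pane_green","pane_amber"):
    for o in models.outline_of(l,"top"):
        m=cv2.erode(o["pixels"].astype(np.uint8),np.ones((3,3)))>0
        q=W[m&(W[...,2]>60)]
        if o["p"]<.3 or len(q)<80 : continue
        u,s,v=np.linalg.svd(q-q.mean(0)); n=v[2]*np.sign(v[2,0]); Q=W[o["pixels"]&(W[...,2]>60)]
        T=Q[Q[:,2]>np.percentile(Q[:,2],95)]
        print(l,round(o["p"],2),"mean",np.round(q.mean(0),1),"n",np.round(n,3),"yaw",round(np.degrees(np.arctan2(n[1],n[0])),1),"tilt",round(np.degrees(np.arcsin(n[2])),1),"face x at z73",round(q.mean(0)[0]+(q.mean(0)[2]-73)*n[2]/n[0],1),"y",np.round(np.percentile(Q[:,1],[1,99]),1),"topz",np.round(T.mean(0),1))
E
python3 - <<'E'
from h import *
for cam in("top","side"):
    p,W,c,K=frame(cam)
    m=(W[...,2]>40)&(W[...,2]<50)&(W[...,1]>85)&(W[...,1]<235)&(W[...,0]>380)&(W[...,0]<700)
    q=np.float32(W[m][:,:2]); print(cam,cv2.minAreaRect(q),len(q))
    x=q[:,0]+np.tan(np.radians(2.4))*(q[:,1]-162); h,e=np.histogram(x,np.arange(415,660,3)); print([(int(a),int(b)) for a,b in zip(e,h)])
    for lo in(100,190):
        k=(abs(q[:,1]-lo-20)<20); print(lo,np.percentile(q[k,0],[.5,99.5]))
E
```

```text
position: [470.1, -160.7, 111.3]
top panel_c 0.63 {'c': (636.9, -200.2), 'size': (153.3, 111.7), 'deg': -87.74, 'z': 16.6, 'n': 2279}
top lath_c 0.57 {'c': (569.6, -151.3), 'size': (42.9, 19.1), 'deg': 89.59, 'z': 17.9, 'n': 150}
side panel_c 0.82 {'c': (637.6, -197.0), 'size': (153.1, 113.6), 'deg': -87.92, 'z': 17.2, 'n': 2741}
side lath_c 0.79 {'c': (572.8, -202.9), 'size': (153.0, 20.1), 'deg': -88.82, 'z': 18.2, 'n': 521}
pane_blue 0.72 mean [577.8 320.1 102.2] n [ 0.914 -0.061  0.401] yaw -3.8 tilt 23.6 face x at z73 590.6 y [283.  363.7] topz [570.  324.7 123.7]
pane_red 0.76 mean [528.8 331.4 100.9] n [ 0.915 -0.062  0.399] yaw -3.9 tilt 23.5 face x at z73 541.0 y [293.  373.7] topz [520.9 335.9 123.8]
pane_green 0.65 mean [478.8 327.3 100.3] n [ 0.914 -0.056  0.403] yaw -3.5 tilt 23.8 face x at z73 490.8 y [289.  369.5] topz [469.1 320.9 123.6]
pane_amber 0.55 mean [429.6 336.1  99.3] n [ 0.917 -0.054  0.394] yaw -3.4 tilt 23.2 face x at z73 441.0 y [298.7 378.2] topz [420.5 334.3 123.2]
top ((537.3486328125, 162.20608520507812), (110.73001861572266, 205.52447509765625), 87.
[... 1278 characters left out ...]
 (478, 0), (481, 0), (484, 0), (487, 0), (490, 0), (493, 0), (496, 0), (499, 21), (502, 23), (505, 9), (508, 7), (511, 0), (514, 1), (517, 11), (520, 22), (523, 31), (526, 33), (529, 33), (532, 36), (535, 31), (538, 36), (541, 35), (544, 35), (547, 35), (550, 29), (553, 17), (556, 9), (559, 4), (562, 0), (565, 1), (568, 15), (571, 27), (574, 32), (577, 32), (580, 37), (583, 33), (586, 33), (589, 31), (592, 33), (595, 31), (598, 33), (601, 26), (604, 13), (607, 2), (610, 0), (613, 0), (616, 8), (619, 24), (622, 30), (625, 35), (628, 30), (631, 31), (634, 29), (637, 28), (640, 11), (643, 5), (646, 0), (649, 0), (652, 0), (655, 0)]
100 [501.36510376 637.90232178]
190 [498.69675903 642.43855286]
```

```bash
J="python3 -m jog"
$J '[[[0,0,-0.3],[0.1,0.4,0.5],0.3],[[0,0,-0.6],[0.2,0.8,0.8],0.3],[[0,0,-0.83],[0.2,0.97,0.8],0.3],[[0,0,-0.83],[0.2,0.97,0.8],0.3]]' >/dev/null
$J '[[[0,0,-0.3],[0.1,0.4,0],0.3],[[0,0,-0.6],[0.2,0.8,0],0.3],[[0,0,-0.83],[0.2,0.97,0],0.3],[[0,0,-0.83],[0.2,0.97,0],0.3]]' >/dev/null
$J '[[[0,0,-0.3],[0.1,0.4,0],0.3],[[0,0,-0.6],[0.2,0.8,0],0.3],[[0,0,-0.83],[0.2,0.97,0],0.3],[[0,0,-0.83],[0.2,0.97,0],0.3]]' >/dev/null
$J '[[[0,0,-0.3],[0.1,0.4,0],0.3],[[0,0,-0.6],[0.2,0.8,0],0.3],[[0,0,-0.83],[0.2,0.97,0],0.3],[[0,0,-0.83],[0.2,0.97,0],0.3]]' >/dev/null
$J '[[[-0.015,-0.3,0],[0,0.5,0],0.3],[[-0.03,-0.5,0],[0,0.97,0],0.3],[[-0.045,-0.697,0],[0,0.97,0],0.3],[[-0.045,-0.697,0],[0,0.97,0],0.3]]' >/dev/null
python3 s.py; python3 pl.py
```

```text
t 32.4 pos [548.7 320.6 186.6] F [-0.   0.4 -1.1] gap 30.7 jaw deg -2.21 z [ 0.34  -0.009 -0.94 ] q6 [ 0.53  0.32  1.73 -0.25  0.8   0.71]
top panel_c 0.75 {'c': (637.1, -199.7), 'size': (150.9, 111.2), 'deg': -89.01, 'z': 16.7, 'n': 2896}
top lath_c 0.78 {'c': (572.2, -199.0), 'size': (150.8, 21.9), 'deg': -89.03, 'z': 17.6, 'n': 608}
side panel_c 0.86 {'c': (638.0, -196.5), 'size': (167.2, 113.7), 'deg': -88.38, 'z': 17.2, 'n': 2765}
side lath_c 0.66 {'c': (572.8, -198.0), 'size': (150.9, 20.3), 'deg': -88.79, 'z': 18.5, 'n': 518}
```

```bash
J="python3 -m jog"
$J '[[[0,0,-0.05],[-0.04,0.03,0],0.3],[[0,0,-0.05],[0.06,0.03,-0.3],0.3],[[0,0,-0.05],[0.17,0.03,-0.6],0.3],[[0,0,-0.05],[0.27,0.03,-0.87],0.3],[[0,0,-0.05],[0.32,0.03,-1],0.3],[[0,0,-0.05],[0.32,0.03,-1],0.3]]' 
python3 s.py; python3 - <<'E'
from h import *
p,W,c,K=frame("side"); cv2.imwrite("pics/d.png",cv2.resize(cv2.convertScaleAbs(p[80:240,220:360,::-1],alpha=1.6),(700,800),interpolation=cv2.INTER_CUBIC)[:600])
E
```

```text
t: 33.45
position: [584.5, 324.0, 87.2]
tcp_rot: [2.101, 1.957, 0.353]
wrist_force: [-0.3, -0.5, -0.0]
finger_gap: 30.3
t 33.45 pos [584.5 324.   87.2] F [-0.3 -0.5 -0. ] gap 30.3 jaw deg -4.13 z [ 0.341 -0.016 -0.94 ] q6 [ 0.51  0.49  1.75 -0.32  0.62  0.81]
```

View pics/d.png

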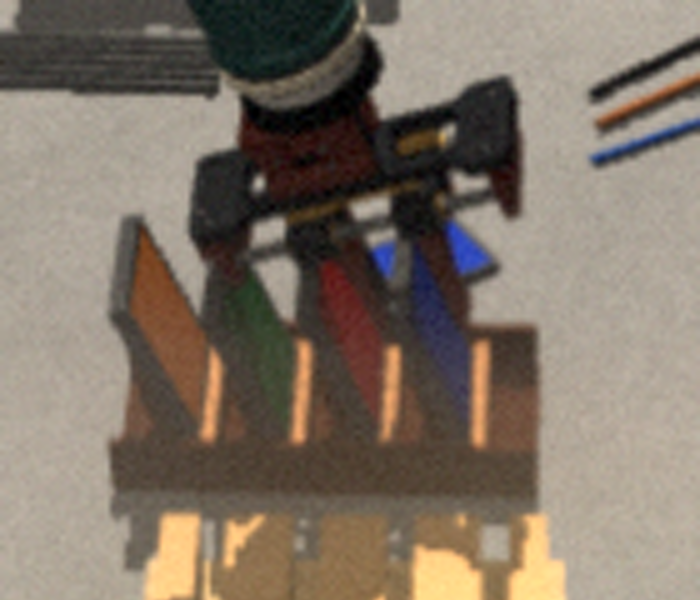

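The gripper straddles the large blue pane (about (430,300) in the crop), and the small blue look-alike lies behind it on the table.

```bash
J="python3 -m jog"
$J '[[[0,0,0],[-0.04,0,0],0.3],[[0,0,0],[-0.04,0,0],0.3],[[0,0,0],[-0.04,0,0],1],[[0,0,0],[-0.04,0,0],1],[[0,0,0],[-0.04,0,0],1],[[0,0,0],[-0.04,0,0],1]]' 25
$J '[[[0,0,0],[-0.05,0,0.15],1],[[0,0,0],[-0.14,0,0.4],1],[[0,0,0],[-0.28,0,0.8],1],[[0,0,0],[-0.35,0,1],1],[[0,0,0],[-0.35,0,1],1]]'
```

```text
t: 34.25
position: [580.6, 324.5, 88.3]
tcp_rot: [2.1, 1.957, 0.355]
wrist_force: [-1.4, -0.2, 4.6]
finger_gap: 9.9
t: 34.88
position: [545.8, 325.1, 190.7]
tcp_rot: [2.099, 1.956, 0.36]
wrist_force: [0.2, -0.0, -2.0]
finger_gap: 9.6
```

```bash
J="python3 -m jog"
$J '[[[0.015,0.3,0.02],[0.1,-0.3,0.1],1],[[0.03,0.5,0.04],[0.2,-0.5,0.1],1],[[0.045,0.697,0.06],[0.33,-0.82,0.1],1],[[0.045,0.697,0.06],[0.33,-0.82,0.1],1]]' >/dev/null
$J '[[[0,0,0],[0.2,-0.4,0],1],[[0,0,0],[0.33,-0.82,0],1],[[0,0,0],[0.33,-0.82,0],1],[[0,0,0],[0.33,-0.82,0],1]]' >/dev/null; python3 s.py
cat > pane.py <<'E'
# plane fit of a held/placed pane in the top view
from h import *
import sys
l=sys.argv[1]
for cam in("top","side"):
    p,W,c,K=frame(cam)
    for o in models.outline_of(l,cam)[:3]:
        m=o["pixels"]; q=W[m&(W[...,2]>12)]
        if o["p"]<.3 or len(q)<40: continue
        print(cam,l,round(o["p"],2),np.round(o["centre"]),"x,y,z 2/50/98%",*[np.round(np.percentile(q[:,i],[2,50,98]),1) for i in range(3)],"rect",cv2.minAreaRect(np.float32(q[:,:2])))
E
python3 pane.py pane_blue; python3 - <<'E'
from h import *
a=[cv2.resize(frame(n)[0][y:y+200,x:x+200,::-1],(400,400),interpolation=cv2.INTER_CUBIC) for n,y,x in(("side",70,210),("top",170,160))]
cv2.imwrite("pics/e.png",cv2.convertScaleAbs(cv2.hconcat(a),alpha=1.5))
E
```

```text
t 35.88 pos [613.1 159.1 198.3] F [-0.5 -0.  -2.2] gap 9.9 jaw deg -2.71 z [ 0.001  0.013 -1.   ] q6 [0.14 0.43 1.47 0.01 1.25 0.18]
top pane_blue 0.72 [409. 236.] x,y,z 2/50/98% [584.  635.5 688.8] [-271.5 -199.8 -127.5] [12.5 16.8 22.1] rect ((636.4519653320312, -200.91192626953125), (110.35579681396484, 152.86245727539062), 1.2889389991760254)
side pane_blue 0.69 [319. 161.] x,y,z 2/50/98% [607.5 612.4 617.6] [118.4 124.3 185.7] [143.1 223.2 237.5] rect ((613.6592407226562, 153.6418914794922), (75.45884704589844, 9.670746803283691), 87.43592071533203)
```

View pics/e.png

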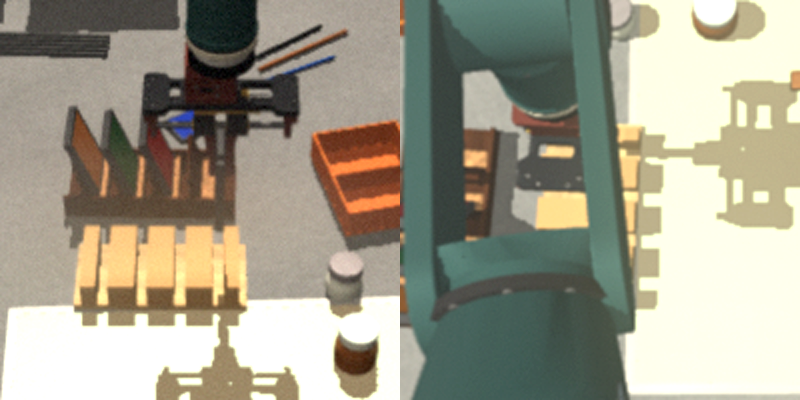

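```bash
J="python3 -m jog"
$J '[[[0,0,0.01],[-0.01,0.03,-0.3],1],[[0,0,0.01],[-0.01,0.03,-0.7],1],[[0,0,0.01],[-0.01,0.03,-0.8],1],[[0,0,0.01],[-0.01,0.03,-0.8],1]]'
python3 pane.py pane_blue
```

```text
t: 36.67
position: [612.7, 162.5, 119.0]
tcp_rot: [-2.26, -2.17, -0.016]
wrist_force: [-0.9, 0.4, -1.7]
finger_gap: 9.8
side pane_blue 0.51 [322. 183.] x,y,z 2/50/98% [608.4 613.5 617.9] [119.6 125.6 187.3] [ 67.  135.6 158.7] rect ((613.726318359375, 152.74911499023438), (75.2958984375, 8.469315528869629), 87.6059341430664)
side pane_blue 0.47 [363. 350.] x,y,z 2/50/98% [599.9 697.3 714.2] [-296.4 -252.4  -81.1] [12.9 18.5 23.8] rect ((659.3132934570312, -183.9110107421875), (232.61553955078125, 118.76341247558594), 87.47517395019531)
```

```bash
J="python3 -m jog"
$J '[[[0,0,0],[-0.015,0,0],1],[[0,0,0],[-0.015,0,-0.06],1],[[0,0,0],[-0.015,0,-0.12],1],[[0,0,0],[-0.015,0,-0.18],1],[[0,0,0],[-0.015,0,-0.24],1],[[0,0,0],[-0.015,0,-0.3],1],[[0,0,0],[-0.015,0,-0.34],1],[[0,0,0],[-0.015,0,-0.37],1],[[0,0,0],[-0.015,0,-0.39],1],[[0,0,0],[-0.015,0,-0.4],1],[[0,0,0],[-0.015,0,-0.41],1]]'
```

```text
t: 38.25
position: [612.8, 162.5, 80.0]
tcp_rot: [-2.262, -2.172, -0.021]
wrist_force: [0.4, 0.4, -2.8]
finger_gap: 9.9
```

```bash
J="python3 -m jog"
$J '[[[0,0,0],[0,0,-0.01],1],[[0,0,0],[0,0,-0.02],1],[[0,0,0],[0,0,-0.03],1],[[0,0,0],[0,0,-0.035],1]]'
$J '[[[0,0,0],[0,0,-0.01],1],[[0,0,0],[0,0,-0.015],1],[[0,0,0],[0,0,-0.02],1]]'
```

```text
t: 38.75
position: [612.8, 162.5, 76.5]
tcp_rot: [-2.262, -2.172, -0.021]
wrist_force: [-0.6, 0.3, 2.0]
finger_gap: 10.3
t: 39.12
position: [613.0, 163.0, 76.3]
tcp_rot: [-2.262, -2.172, -0.022]
wrist_force: [-4.4, 0.4, 15.3]
finger_gap: 10.4
```

```bash
J="python3 -m jog"
$J '[[[0,0,0],[0,0,0.005],1],[[0,0,0],[0,0,0.005],0.3],[[0,0,0],[0,0,0.005],0.3],[[0,0,0],[0,0,0.005],0.3]]' |sed -n 2,4p
$J '[[[0,0,0],[0,0,0.3],0.3],[[0,0,0],[0,0,0.7],0.3],[[0,0,0],[0,0,1],0.3],[[0,0,0],[0,0,1],0.3]]' |sed -n 2,4p
python3 pane.py pane_blue
```

```text
position: [613.0, 162.9, 76.7]
tcp_rot: [-2.262, -2.172, -0.022]
wrist_force: [-0.9, -0.2, 0.1]
position: [615.0, 163.2, 179.2]
tcp_rot: [-2.264, -2.174, -0.029]
wrist_force: [-0.1, 0.5, -0.1]
top pane_blue 0.43 [157. 276.] x,y,z 2/50/98% [515.2 528.6 551.4] [292.1 361.8 374.8] [ 38.1 113.8 123.7] rect ((533.213134765625, 333.6217956542969), (83.2981185913086, 38.03264617919922), 88.89765930175781)
side pane_blue 0.67 [289. 204.] x,y,z 2/50/98% [437.1 534.9 638.8] [105.6 148.9 216.8] [12.4 44.4 51.5] rect ((538.1510620117188, 162.197021484375), (120.39986419677734, 224.84588623046875), 87.19074249267578)
side pane_blue 0.65 [319. 192.] x,y,z 2/50/98% [608.9 613.9 623.4] [122.  129.2 202.9] [ 20.7 101.7 115.1] rect ((614.1033935546875, 167.4330291748047), (93.19403076171875, 13.028975486755371), 85.23675537109375)
```

```bash
J="python3 -m jog"
$J '[[[0,0,0],[-0.3,0.4,0.1],0.3],[[0,0,0],[-0.6,0.85,0.1],0.3],[[0,0,0],[-0.6,0.85,0.1],0.3]]' >/dev/null
$J '[[[-0.015,-0.3,-0.04],[-0.3,0.4,0],0.3],[[-0.03,-0.5,-0.04],[-0.6,0.85,0],0.3],[[-0.045,-0.697,-0.04],[-0.6,0.85,0],0.3],[[-0.045,-0.697,-0.04],[-0.6,0.85,0],0.3],[[-0.045,-0.697,-0.04],[-0.6,0.85,0],0.3]]' >/dev/null
python3 s.py
```

```text
t 41.33 pos [489.5 334.5 183.1] F [-0.8  0.3  0.1] gap 30.8 jaw deg -3.25 z [ 0.34  -0.013 -0.94 ] q6 [ 0.62  0.28  1.81 -0.29  0.8   0.85]
```

```bash
J="python3 -m jog"
$J '[[[0,0,-0.01],[0.06,-0.01,0],0.3],[[0,0,-0.01],[0.16,-0.01,-0.3],0.3],[[0,0,-0.01],[0.27,-0.01,-0.6],0.3],[[0,0,-0.01],[0.37,-0.01,-0.85],0.3],[[0,0,-0.01],[0.41,-0.01,-0.97],0.3],[[0,0,-0.01],[0.41,-0.01,-0.97],0.3],[[0,0,-0.01],[0.41,-0.01,-0.97],0.3]]'; python3 pl.py
```

```text
t: 42.2
position: [531.2, 333.7, 87.0]
tcp_rot: [2.092, 1.968, 0.353]
wrist_force: [-0.5, 0.4, 1.2]
finger_gap: 30.8
top panel_c 0.6 {'c': (636.9, -200.5), 'size': (153.0, 110.5), 'deg': -88.67, 'z': 16.6, 'n': 2896}
top lath_c none
side panel_c 0.76 {'c': (638.0, -199.4), 'size': (156.6, 110.6), 'deg': -89.33, 'z': 17.2, 'n': 2687}
side lath_c 0.92 {'c': (572.8, -196.5), 'size': (155.4, 20.2), 'deg': -88.91, 'z': 18.5, 'n': 524}
```

```bash
J="python3 -m jog"
$J '[[[0,0,0],[0,0,0],1],[[0,0,0],[0,0,0],1],[[0,0,0],[0,0,0],1],[[0,0,0],[0,0,0],1]]' 25
$J '[[[0,0,0],[-0.05,0,0.15],1],[[0,0,0],[-0.14,0,0.4],1],[[0,0,0],[-0.28,0,0.8],1],[[0,0,0],[-0.35,0,1],1],[[0,0,0],[-0.35,0,1],1]]'
$J '[[[0.015,0.3,0],[0.1,-0.3,0.1],1],[[0.03,0.5,0.02],[0.2,-0.5,0.1],1],[[0.045,0.697,0.03],[0.33,-0.86,0.1],1],[[0.045,0.697,0.04],[0.33,-0.86,0.1],1]]' >/dev/null
$J '[[[0,0,0],[0.2,-0.4,0],1],[[0,0,0],[0.33,-0.86,0],1],[[0,0,0],[0.33,-0.86,0],1],[[0,0,0],[0.33,-0.86,0],1]]' >/dev/null; python3 s.py;python3 pane.py pane_red
```

```text
t: 43.0
position: [531.0, 334.1, 87.1]
tcp_rot: [2.091, 1.969, 0.354]
wrist_force: [1.5, 0.0, 1.3]
finger_gap: 9.8
t: 43.62
position: [495.7, 334.6, 188.9]
tcp_rot: [2.091, 1.968, 0.358]
wrist_force: [0.1, -0.4, -1.8]
finger_gap: 10.0
t 44.62 pos [562.8 160.2 196.3] F [-0.6 -0.7 -2.9] gap 9.8 jaw deg -2.71 z [-0.002  0.013 -1.   ] q6 [0.15 0.36 1.58 0.01 1.2  0.19]
side pane_red 0.69 [300. 162.] x,y,z 2/50/98% [557.  562.1 567. ] [119.6 125.8 189.7] [135.3 213.  236.5] rect ((563.2139282226562, 157.7748565673828), (81.4767074584961, 9.933484077453613), 87.70014190673828)
```

```bash
J="python3 -m jog"
$J '[[[0,0,0.01],[-0.01,0.02,-0.3],1],[[0,0,0.01],[-0.01,0.02,-0.7],1],[[0,0,0.01],[-0.01,0.02,-0.77],1],[[0,0,0.01],[-0.01,0.02,-0.77],1]]' | sed -n 2,4p
$J '[[[0,0,0],[0,0,-0.06],1],[[0,0,0],[0,0,-0.12],1],[[0,0,0],[0,0,-0.18],1],[[0,0,0],[0,0,-0.24],1],[[0,0,0],[0,0,-0.3],1],[[0,0,0],[0,0,-0.35],1],[[0,0,0],[0,0,-0.38],1],[[0,0,0],[0,0,-0.4],1],[[0,0,0],[0,0,-0.4],1]]'
```

```text
position: [562.3, 163.3, 120.3]
tcp_rot: [-2.258, -2.17, -0.013]
wrist_force: [0.4, 0.1, -2.0]
t: 46.45
position: [562.3, 163.4, 80.3]
tcp_rot: [-2.258, -2.17, -0.012]
wrist_force: [0.7, 0.1, -0.9]
finger_gap: 10.0
```

```bash
J="python3 -m jog"
$J '[[[0,0,0],[0,0,-0.01],1],[[0,0,0],[0,0,-0.02],1],[[0,0,0],[0,0,-0.03],1],[[0,0,0],[0,0,-0.04],1],[[0,0,0],[0,0,-0.045],1]]'
```

```text
t: 47.08
position: [562.2, 163.3, 75.7]
tcp_rot: [-2.258, -2.17, -0.012]
wrist_force: [0.4, -0.1, -1.9]
finger_gap: 9.7
```

```bash
J="python3 -m jog"
$J '[[[0,0,0],[0,0,-0.005],1],[[0,0,0],[0,0,-0.01],1],[[0,0,0],[0,0,-0.01],1]]'
```

```text
t: 47.45
position: [562.3, 163.4, 75.3]
tcp_rot: [-2.258, -2.17, -0.013]
wrist_force: [-2.1, -0.3, 5.0]
finger_gap: 10.2
```

```bash
J="python3 -m jog"
$J '[[[0,0,0],[0,0,0],0.3],[[0,0,0],[0,0,0],0.3],[[0,0,0],[0,0,0],0.3],[[0,0,0],[0,0,0.3],0.3],[[0,0,0],[0,0,0.7],0.3],[[0,0,0],[0,0,1],0.3],[[0,0,0],[0,0,1],0.3]]' |sed -n 2,4p
$J '[[[0,0,0],[-0.3,0.4,0.1],0.3],[[0,0,0],[-0.6,0.83,0.1],0.3],[[0,0,0],[-0.6,0.83,0.1],0.3]]' >/dev/null
$J '[[[-0.015,-0.3,-0.04],[-0.3,0.4,0],0.3],[[-0.03,-0.5,-0.04],[-0.6,0.83,0],0.3],[[-0.045,-0.697,-0.04],[-0.6,0.83,0],0.3],[[-0.045,-0.697,-0.04],[-0.6,0.83,0],0.3],[[-0.045,-0.697,-0.04],[-0.6,0.83,0],0.3]]' >/dev/null
python3 s.py; python3 pane.py pane_red
```

```text
position: [564.3, 163.7, 177.6]
tcp_rot: [-2.26, -2.172, -0.02]
wrist_force: [0.4, 0.3, -0.1]
t 49.33 pos [442.  331.2 185.8] F [0.7 0.4 0.4] gap 30.7 jaw deg -3.18 z [ 0.341 -0.013 -0.94 ] q6 [ 0.67  0.23  1.88 -0.32  0.79  0.92]
top pane_red 0.58 [249. 261.] x,y,z 2/50/98% [555.1 558.2 577.7] [123.1 160.2 201.2] [ 36.2 104.6 113.5] rect ((567.2769775390625, 162.47763061523438), (80.09553527832031, 22.65853500366211), 87.78130340576172)
side pane_red 0.8 [301. 194.] x,y,z 2/50/98% [553.8 561.7 567.9] [122.9 130.4 198.5] [ 14.4  97.6 115.6] rect ((560.5059814453125, 162.5902557373047), (80.84310913085938, 15.28975772857666), 87.04020690917969)
side pane_red 0.62 [306. 325.] x,y,z 2/50/98% [562.8 572.2 581.4] [-270.9 -201.  -125.7] [13.8 18.6 24. ] rect ((572.5384521484375, -196.40982055664062), (19.5043888092041, 154.6016845703125), 0.9930165410041809)
side pane_red 0.33 [336. 322.] x,y,z 2/50/98% [584.8 637.4 690.9] [-270.6 -201.6 -125.5] [12.7 17.4 22.5] rect ((637.858642578125, -200.22166442871094), (111.22510528564453, 160.8297882080078), 1.2436970472335815)
```

```bash
J="python3 -m jog"
$J '[[[0,0,-0.01],[0.03,-0.02,0],0.3],[[0,0,-0.01],[0.14,-0.02,-0.3],0.3],[[0,0,-0.01],[0.25,-0.02,-0.6],0.3],[[0,0,-0.01],[0.35,-0.02,-0.87],0.3],[[0,0,-0.01],[0.385,-0.02,-0.99],0.3],[[0,0,-0.01],[0.385,-0.02,-0.99],0.3],[[0,0,-0.01],[0.385,-0.02,-0.99],0.3]]'
$J '[[[0,0,0],[0,0,0],1],[[0,0,0],[0,0,0],1],[[0,0,0],[0,0,0],1],[[0,0,0],[0,0,0],1]]' 25
$J '[[[0,0,0],[-0.05,0,0.15],1],[[0,0,0],[-0.14,0,0.4],1],[[0,0,0],[-0.28,0,0.8],1],[[0,0,0],[-0.35,0,1],1],[[0,0,0],[-0.35,0,1],1]]'
$J '[[[0.015,0.3,0],[0.1,-0.3,0.1],1],[[0.03,0.5,0.02],[0.2,-0.5,0.1],1],[[0.045,0.697,0.03],[0.33,-0.83,0.1],1],[[0.045,0.697,0.04],[0.33,-0.83,0.1],1]]' >/dev/null
$J '[[[0,0,0],[0.2,-0.4,0],1],[[0,0,0],[0.33,-0.83,0],1],[[0,0,0],[0.33,-0.83,0],1],[[0,0,0],[0.33,-0.83,0],1]]' >/dev/null; python3 s.py;python3 pane.py pane_green
```

```text
t: 50.4
position: [481.5, 329.4, 88.2]
tcp_rot: [2.091, 1.966, 0.356]
wrist_force: [0.2, 0.4, -0.2]
finger_gap: 30.6
t: 50.9
position: [481.6, 329.6, 88.8]
tcp_rot: [2.091, 1.966, 0.357]
wrist_force: [-2.3, 0.0, 5.9]
finger_gap: 9.6
t: 51.52
position: [446.7, 330.4, 191.0]
tcp_rot: [2.09, 1.966, 0.363]
wrist_force: [0.6, 1.2, -2.2]
finger_gap: 10.0
t 52.52 pos [514.2 162.6 199.1] F [-0.4  0.7 -2. ] gap 9.9 jaw deg -2.77 z [ 0.003  0.014 -1.   ] q6 [0.17 0.29 1.68 0.01 1.17 0.21]
side pane_green 0.58 [280. 167.] x,y,z 2/50/98% [500.9 514.  520.6] [121.6 128.8 281.1] [ 19.3 194.7 236.8] rect ((511.01025390625, 203.00872802734375), (19.973663330078125, 164.4288787841797), 0.46489813923835754)
```

```bash
J="python3 -m jog"
$J '[[[0,0,0.01],[-0.025,0,-0.3],1],[[0,0,0.01],[-0.025,0,-0.7],1],[[0,0,0.01],[-0.025,0,-0.79],1],[[0,0,0.01],[-0.025,0,-0.79],1]]' | sed -n 2,4p
python3 pane.py pane_green
```

```text
position: [511.9, 163.4, 120.7]
tcp_rot: [-2.26, -2.17, -0.019]
wrist_force: [0.4, -0.3, -1.6]
side pane_green 0.62 [276. 188.] x,y,z 2/50/98% [507.6 513.4 517.9] [121.4 127.6 176.4] [ 60.2 124.5 159.3] rect ((513.092041015625, 151.36888122558594), (63.53092956542969, 10.680828094482422), 88.49613189697266)
```

```bash
J="python3 -m jog"
$J '[[[0,0,0],[-0.005,0,-0.06],1],[[0,0,0],[-0.005,0,-0.12],1],[[0,0,0],[-0.005,0,-0.18],1],[[0,0,0],[-0.005,0,-0.24],1],[[0,0,0],[-0.005,0,-0.3],1],[[0,0,0],[-0.005,0,-0.35],1],[[0,0,0],[-0.005,0,-0.38],1],[[0,0,0],[-0.005,0,-0.4],1],[[0,0,0],[-0.005,0,-0.41],1]]'
$J '[[[0,0,0],[0,0,-0.01],1],[[0,0,0],[0,0,-0.02],1],[[0,0,0],[0,0,-0.025],1]]'
```

```text
t: 54.55
position: [512.9, 163.3, 81.1]
tcp_rot: [-2.262, -2.171, -0.024]
wrist_force: [0.5, -0.1, -2.0]
finger_gap: 9.8
t: 54.92
position: [512.9, 163.3, 78.6]
tcp_rot: [-2.263, -2.171, -0.024]
wrist_force: [-0.1, -0.3, -1.9]
finger_gap: 9.7
```

```bash
J="python3 -m jog"
$J '[[[0,0,0],[0,0,-0.01],1],[[0,0,0],[0,0,-0.018],1],[[0,0,0],[0,0,-0.018],1]]'
$J '[[[0,0,0],[0,0,-0.005],1],[[0,0,0],[0,0,-0.01],1],[[0,0,0],[0,0,-0.01],1]]'
```

```text
t: 55.3
position: [512.9, 163.3, 76.8]
tcp_rot: [-2.262, -2.171, -0.024]
wrist_force: [0.0, 0.7, -2.6]
finger_gap: 9.8
t: 55.68
position: [513.0, 163.4, 76.6]
tcp_rot: [-2.263, -2.171, -0.024]
wrist_force: [-2.2, -0.3, 6.3]
finger_gap: 9.5
```

```bash
J="python3 -m jog"
$J '[[[0,0,0],[0,0,0],0.3],[[0,0,0],[0,0,0],0.3],[[0,0,0],[0,0,0],0.3],[[0,0,0],[0,0,0.3],0.3],[[0,0,0],[0,0,0.7],0.3],[[0,0,0],[0,0,1],0.3],[[0,0,0],[0,0,1],0.3]]' |sed -n 2,4p
$J '[[[0,0,0],[-0.3,0.4,0.1],0.3],[[0,0,0],[-0.6,0.87,0.1],0.3],[[0,0,0],[-0.6,0.87,0.1],0.3]]' >/dev/null
$J '[[[-0.015,-0.3,-0.04],[-0.3,0.4,0],0.3],[[-0.03,-0.5,-0.04],[-0.6,0.87,0],0.3],[[-0.045,-0.697,-0.04],[-0.6,0.87,0],0.3],[[-0.045,-0.697,-0.04],[-0.6,0.87,0],0.3],[[-0.045,-0.697,-0.04],[-0.6,0.87,0],0.3]]' >/dev/null
python3 s.py; python3 pl.py
```

```text
position: [514.9, 163.8, 178.8]
tcp_rot: [-2.265, -2.173, -0.031]
wrist_force: [0.0, -0.3, -0.0]
t 57.55 pos [392.7 339.3 187.2] F [-0.4  0.3  0.4] gap 30.7 jaw deg -3.25 z [ 0.348 -0.011 -0.937] q6 [ 0.76  0.19  1.93 -0.35  0.8   1.04]
top panel_c 0.97 {'c': (636.6, -199.9), 'size': (152.8, 112.6), 'deg': 89.91, 'z': 16.5, 'n': 2929}
top lath_c 0.91 {'c': (571.7, -198.5), 'size': (150.4, 24.8), 'deg': 89.73, 'z': 17.6, 'n': 623}
side panel_c 0.83 {'c': (637.8, -197.8), 'size': (155.0, 113.1), 'deg': -87.83, 'z': 17.2, 'n': 2717}
side lath_c 0.6 {'c': (572.8, -199.3), 'size': (149.0, 20.0), 'deg': -88.94, 'z': 18.5, 'n': 496}
```

Target (430.5, 338.5, 87.5): shift (+38, -1, -100).

```bash
J="python3 -m jog"
$J '[[[0,0,-0.01],[0.02,-0.01,0],0.3],[[0,0,-0.01],[0.13,-0.01,-0.3],0.3],[[0,0,-0.01],[0.24,-0.01,-0.6],0.3],[[0,0,-0.01],[0.34,-0.01,-0.87],0.3],[[0,0,-0.01],[0.38,-0.01,-1],0.3],[[0,0,-0.01],[0.38,-0.01,-1],0.3],[[0,0,-0.01],[0.38,-0.01,-1],0.3]]'
$J '[[[0,0,0],[0,0,0],1],[[0,0,0],[0,0,0],1],[[0,0,0],[0,0,0],1],[[0,0,0],[0,0,0],1]]' 25
$J '[[[0,0,0],[-0.05,0,0.15],1],[[0,0,0],[-0.14,0,0.4],1],[[0,0,0],[-0.28,0,0.8],1],[[0,0,0],[-0.35,0,1],1],[[0,0,0],[-0.35,0,1],1]]'
$J '[[[0.015,0.3,0],[0.1,-0.3,0.1],1],[[0.03,0.5,0.02],[0.2,-0.5,0.1],1],[[0.045,0.697,0.03],[0.33,-0.87,0.1],1],[[0.045,0.697,0.04],[0.33,-0.87,0.1],1]]' >/dev/null
$J '[[[0,0,0],[0.2,-0.4,0],1],[[0,0,0],[0.33,-0.88,0],1],[[0,0,0],[0.33,-0.88,0],1],[[0,0,0],[0.33,-0.88,0],1]]' >/dev/null; python3 s.py;python3 pane.py pane_amber
```

```text
t: 58.72
position: [431.1, 338.6, 88.4]
tcp_rot: [2.087, 1.963, 0.366]
wrist_force: [-0.7, 0.4, 0.7]
finger_gap: 30.8
t: 59.22
position: [431.1, 338.9, 89.0]
tcp_rot: [2.087, 1.963, 0.368]
wrist_force: [-2.9, 0.5, 5.8]
finger_gap: 10.1
t: 59.85
position: [396.1, 339.7, 191.1]
tcp_rot: [2.087, 1.963, 0.373]
wrist_force: [-0.1, 0.6, -2.1]
finger_gap: 9.9
t 60.85 pos [463.7 162.7 199.5] F [-0.3 -0.  -2.7] gap 9.9 jaw deg -2.87 z [ 0.011  0.017 -1.   ] q6 [0.19 0.22 1.78 0.02 1.13 0.23]
side pane_amber 0.75 [258. 164.] x,y,z 2/50/98% [457.2 464.5 470.5] [122.9 129.2 189.2] [137.1 192.8 236.4] rect ((465.43048095703125, 158.561279296875), (74.06670379638672, 11.329379081726074), 84.02344512939453)
side pane_amber 0.54 [381. 210.] x,y,z 2/50/98% [756.5 776.7 799.4] [112.  125.7 157.5] [13.5 46.5 56.1] rect ((778.7010498046875, 135.28277587890625), (50.676544189453125, 47.523597717285156), 44.266090393066406)
```

```bash
J="python3 -m jog"
$J '[[[0,0.02,0.015],[-0.02,0,-0.3],1],[[0,0.02,0.015],[-0.02,0,-0.7],1],[[0,0.02,0.015],[-0.02,0,-0.79],1],[[0,0.02,0.015],[-0.02,0,-0.79],1]]' | sed -n 2,4p
python3 s.py; python3 pane.py pane_amber
```

```text
position: [461.9, 163.6, 121.0]
tcp_rot: [-2.257, -2.169, -0.019]
wrist_force: [0.4, -0.1, -2.2]
t 61.55 pos [461.9 163.6 121. ] F [ 0.4 -0.1 -2.2] gap 9.9 jaw deg -2.27 z [ 0.001  0.017 -1.   ] q6 [0.19 0.32 1.87 0.02 0.95 0.21]
side pane_amber 0.58 [365. 343.] x,y,z 2/50/98% [602.2 697.4 714.1] [-296.8 -250.2  -81.3] [13.  18.6 24.1] rect ((660.3978271484375, -185.36834716796875), (232.2355194091797, 116.83426666259766), 87.4886474609375)
side pane_amber 0.53 [259. 187.] x,y,z 2/50/98% [457.1 463.9 469.1] [123.1 129.1 182.1] [ 60.1 119.2 159.5] rect ((462.1737365722656, 166.9929656982422), (18.468955993652344, 96.26322937011719), 5.156120300292969)
```

```bash
J="python3 -m jog"
$J '[[[0,0,0],[-0.007,0,-0.06],1],[[0,0,0],[-0.007,0,-0.12],1],[[0,0,0],[-0.007,0,-0.18],1],[[0,0,0],[-0.007,0,-0.24],1],[[0,0,0],[-0.007,0,-0.3],1],[[0,0,0],[-0.007,0,-0.35],1],[[0,0,0],[-0.007,0,-0.38],1],[[0,0,0],[-0.007,0,-0.4],1],[[0,0,0],[-0.007,0,-0.41],1]]'
$J '[[[0,0,0],[0,0,-0.01],1],[[0,0,0],[0,0,-0.02],1],[[0,0,0],[0,0,-0.03],1],[[0,0,0],[0,0,-0.03],1]]'
```

```text
t: 62.88
position: [462.6, 163.5, 81.3]
tcp_rot: [-2.259, -2.17, -0.024]
wrist_force: [0.2, -0.1, -2.0]
finger_gap: 9.6
t: 63.38
position: [462.6, 163.5, 78.3]
tcp_rot: [-2.259, -2.17, -0.024]
wrist_force: [1.2, 0.6, -2.2]
finger_gap: 9.7
```

```bash
J="python3 -m jog"
$J '[[[0,0,0],[0,0,-0.008],1],[[0,0,0],[0,0,-0.014],1],[[0,0,0],[0,0,-0.014],1]]'|sed -n 2,4p
$J '[[[0,0,0],[0,0,-0.006],1],[[0,0,0],[0,0,-0.01],1],[[0,0,0],[0,0,-0.01],1]]'|sed -n 2,4p
```

```text
position: [462.7, 163.6, 77.1]
tcp_rot: [-2.259, -2.17, -0.024]
wrist_force: [-0.7, 0.1, 2.8]
position: [462.7, 163.8, 77.0]
tcp_rot: [-2.259, -2.17, -0.025]
wrist_force: [-3.3, 0.9, 11.5]
```

Seated. Release, clear out, and inspect everything.

```bash
J="python3 -m jog"
$J '[[[0,0,0],[0,0,0.006],1],[[0,0,0],[0,0,0.006],0.3],[[0,0,0],[0,0,0.006],0.3],[[0,0,0],[0,0,0.006],0.3],[[0,0,0],[0,0,0.3],0.3],[[0,0,0],[0,0,0.7],0.3],[[0,0,0],[0,0,1],0.3],[[0,0,0],[0,0,1],0.3]]' |sed -n 2,4p
$J '[[[0,0,0],[0,0.4,0.1],0.3],[[0,0,0],[-0.5,0.9,0.2],0.3],[[0,0,0],[-0.9,1,0.2],0.3],[[0,0,0],[-0.9,1,0.2],0.3]]' >/dev/null
$J '[[[0,0,0],[0,0.5,0.1],0.3],[[0,0,0],[0,1,0.2],0.3],[[0,0,0],[0,1,0.2],0.3],[[0,0,0],[0,1,0.2],0.3]]' |sed -n 2,2p
python3 pl.py z; for c in blue red green amber; do python3 pane.py pane_$c; done; python3 - <<'E'
import cv2
a=cv2.imread("pics/z_top.png"); b=cv2.imread("pics/z_side.png")
f=lambda x:cv2.convertScaleAbs(cv2.resize(x,(400,300),interpolation=cv2.INTER_CUBIC),alpha=1.4)
cv2.imwrite("pics/z.png",cv2.vconcat([cv2.hconcat([f(a[215:350,205:385]),f(b[120:255,210:390])]),cv2.hconcat([f(a[190:325,320:500]),f(b[255:390,240:420])])]))
E
```

```text
position: [464.6, 164.2, 179.1]
tcp_rot: [-2.261, -2.172, -0.031]
wrist_force: [-0.3, 0.1, -0.7]
position: [370.4, 363.2, 216.4]
top panel_c 0.82 {'c': (636.2, -200.4), 'size': (153.1, 113.6), 'deg': -87.96, 'z': 16.6, 'n': 2927}
top lath_c 0.62 {'c': (571.6, -198.6), 'size': (150.3, 21.9), 'deg': -88.24, 'z': 17.9, 'n': 589}
side panel_c 0.84 {'c': (638.1, -197.1), 'size': (153.2, 109.8), 'deg': -88.91, 'z': 17.3, 'n': 2653}
side lath_c 0.89 {'c': (572.8, -195.8), 'size': (157.3, 20.3), 'deg': -88.86, 'z': 18.5, 'n': 520}
top pane_blue 0.74 [254. 241.] x,y,z 2/50/98% [606.1 609.3 619.7] [121.9 159.9 200.3] [ 28.5  94.5 114.2] rect ((618.9909057617188, 167.06378173828125), (92.12905883789062, 25.92726707458496), 84.83585357666016)
side pane_blue 0.53 [318. 192.] x,y,z 2/50/98% [608.9 613.9 616.7] [122.3 127.7 195.8] [ 24.8 104.9 115.1] rect ((614.2781982421875, 161.41061401367188), (78.95675659179688, 7.785254001617432), 87.48320770263672)
top pane_red 0.65 [248. 262.] x,y,z 2/50/98% [555.1 558.1 567.5] [123.2 160.5 201. ] [ 34.8 105.7 113.9] rect ((566.9424438476562, 162.74526977539
[... 1060 characters left out ...]
8), (85.0045394897461, 10.766288757324219), 87.41273498535156)
top pane_amber 0.73 [247. 308.] x,y,z 2/50/98% [456.1 460.4 467.4] [123.6 160.2 200.7] [ 17.7 108.6 114.6] rect ((462.7032775878906, 163.4676971435547), (80.37359619140625, 10.956125259399414), 87.72032928466797)
side pane_amber 0.59 [291. 206.] x,y,z 2/50/98% [436.2 538.5 640.5] [105.2 142.2 215.1] [12.7 44.7 51.2] rect ((538.2943115234375, 162.25733947753906), (120.52555847167969, 224.68569946289062), 86.95103454589844)
side pane_amber 0.58 [261. 194.] x,y,z 2/50/98% [454.8 464.5 470. ] [123.4 142.7 203.4] [ 20.3  84.8 115.1] rect ((460.80072021484375, 205.302734375), (168.60939025878906, 18.863750457763672), 89.94514465332031)
```

View pics/z.png

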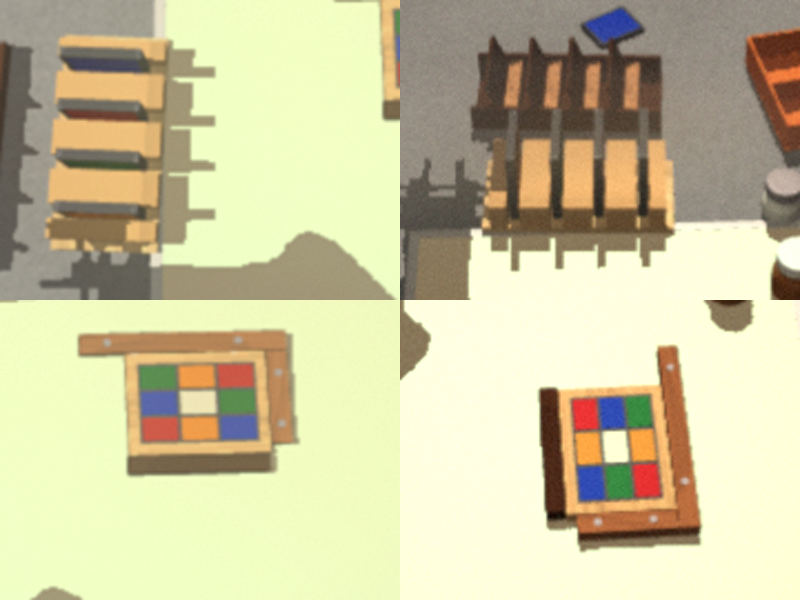

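The picture shows all four panes upright in the rack, one per slot, with the crate empty. The panel sits in the fence corner and the lath lies along its other long side, level with its ends. The jars and the small blue look-alike haven't moved. I'm handing in.

```bash
python3 s.py; python3 -c "
from workcell import r
print(r.job_done())"
```

```text
t 67.22 pos [370.4 364.3 217.6] F [-0.1  0.4 -0.2] gap 30.7 jaw deg -2.11 z [ 0.006  0.017 -1.   ] q6 [0.64 0.24 1.7  0.01 1.19 0.67]
the job is handed in; nothing more can be done
None
```

The job is done and handed in at 67 s of the 210 s allowed.

- **Panel:** I pushed it with the open fingers until it stopped against both battens, at about 13 N towards the short one and 20 N towards the long one. The last look put its centre at about (636, -200), against an expected (637, -200).
- **Lath:** I picked it up, laid it beside the panel and pushed it flush, with a 16 N stop. Its centre is at (572, -199) and parallel, so its ends are about 1–3 mm from level with the panel's.
- **Panes:** Blue, red, green and amber stand one to a slot, each lowered slowly until it touched the slot floor. The touch read 5–15 N, with the first (blue) the firmest. They span y ≈ 123–202 on a rack that spans about 107–217, so nothing sticks out at the sides.
- **Left alone:** I took the large blue pane from the crate and left the small look-alike on the table. The jars look unmoved in the last picture.

**Checks that disagreed or fell short:**
- The side camera put the panel and lath up to 4 mm further in y than the top camera.
- The cameras can't resolve a gap under about 1–2 mm, and the last push towards the long batten may have dragged the panel up to 0.7 mm off the short one. I did not push it back.
- Pane top edges read 4–5 mm high. A pane held in the gripper read about the same amount high, so I put this down to the measurement.

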